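# Unlock the stock tray and hang the cuffs on the display rail

## Task

Set up the stall: lift the pawl of the stock tray's lock bar clear, draw the toothed bar out to its stop, then take every cuff bracelet out of the tray and hang it astride the display rail, arch up. When all the cuffs hang, push the bar fully home again and put the pawl back down in its teeth. Leave the other things on the counter where they are.

Things in the scene. Friction and masses are not known exactly. Their poses are not given: they have to be found in the camera images.
- tray_mid (a point): Fixed wooden stock tray, board 148 x 586 x 12 mm. This point: on its top face, middle of the row of four pockets (at y -144, -48, 48, 144 mm; 6 mm high fences, 6 mm play round a cuff). x away from the robot, y along the row, to the left, z up. The lock bar lies along y at x = +75 mm (18 mm wide, 62 to 76 mm above this point); guide blocks at y = +-218 mm, 34 mm wide, 86 mm high.
- lock_bar (a joint): Steel toothed bar's travel in m: 0 home, 0.048 at its outer stop; drawn out it moves to tray -y. Friction about 3 N, stays where left. Its 4 keeper arms (16 wide, 6 thick) lie 4 mm above the cuffs at the pockets' centres when home, locking them in; drawn out, over the gaps. Saw teeth on top, 12 mm pitch, 7 mm high: with the pawl down it cannot be drawn out, only pushed in.
- bar_grip (a point): Centre of the lock bar's pull grip: an upright black block at the bar's -y end, 16 mm along tray x, 24 mm along tray y; it rises 17 mm above this point, and the bar's top lies 27 mm below it. Moves with the bar.
- pawl (a joint): Angle of the brass rocker pawl in rad: 0 down in the teeth, 0.5 fully lifted (stop); clear of the teeth from 0.25. Axle along tray x over the bar, between cheeks 36 mm apart over all, 110 mm high, at tray y = -273 mm, 100 mm above the board. Nose towards tray +y, tail towards -y and slanting up. Pressing the tail down lifts the nose, pressing the nose down drops it. Stiff hinge, stays where left; 2 to 3 N at either end moves it.
- pawl_tail (a point): Point on the upper face of the pawl's tail, 42 mm from the axle; the tail is 22 mm wide (tray x), 6 mm thick and ends 16 mm further out. Moves with the pawl; it sinks about 20 mm from pawl 0 to 0.5.
- pawl_nose (a point): Point on the upper face of the pawl's nose, 34 mm from the axle towards tray +y; the nose is 22 mm wide and ends 12 mm further out. Moves with the pawl; it rises about 16 mm from pawl 0 to 0.5.
- rail_mid (a point): Middle of the top face of the display rail: a square dark wooden bar 22 x 22 mm, 400 mm long, along this point's y axis, its top 125 mm above the counter, on two posts 185 mm either side of the middle. x points away from the robot at yaw 0, z up. Fixed.
- cuff0_mid (a point): Centre (half-way up) of a rigid brass cuff bracelet, None if absent. An arch, open below and at both ends: 60 mm wide (x), 60 long (y, the way a rail runs through it), 58 tall (z up); inside 52 wide, 54 high. Sides upright and flat up to 44 mm from the lower edge, flat top 34 mm wide. About 0.13 kg. Starts arch-up in a pocket. Hung astride the rail, this point lies 25 mm below the rail top.
- cuff1_mid (a point): Centre (half-way up) of a rigid brass cuff bracelet, None if absent. An arch, open below and at both ends: 60 mm wide (x), 60 long (y, the way a rail runs through it), 58 tall (z up); inside 52 wide, 54 high. Sides upright and flat up to 44 mm from the lower edge, flat top 34 mm wide. About 0.13 kg. Starts arch-up in a pocket. Hung astride the rail, this point lies 25 mm below the rail top.
- cuff2_mid (a point): Centre (half-way up) of a rigid brass cuff bracelet, None if absent. An arch, open below and at both ends: 60 mm wide (x), 60 long (y, the way a rail runs through it), 58 tall (z up); inside 52 wide, 54 high. Sides upright and flat up to 44 mm from the lower edge, flat top 34 mm wide. About 0.13 kg. Starts arch-up in a pocket. Hung astride the rail, this point lies 25 mm below the rail top.
- cuff3_mid (a point): Centre (half-way up) of a rigid brass cuff bracelet, None if absent. An arch, open below and at both ends: 60 mm wide (x), 60 long (y, the way a rail runs through it), 58 tall (z up); inside 52 wide, 54 high. Sides upright and flat up to 44 mm from the lower edge, flat top 34 mm wide. About 0.13 kg. Starts arch-up in a pocket. Hung astride the rail, this point lies 25 mm below the rail top.
- box_a: Bystander, to be left where it is: ring box, a 60 x 60 x 42 mm rounded block, origin under its centre.
- box_b: Bystander, to be left where it is: ring box, a 60 x 60 x 42 mm rounded block, origin under its centre.
- cleaner: Bystander, to be left where it is: cleaner bottle, 48 mm across, 120 mm tall, origin under its centre.
- loupe: Bystander, to be left where it is: eye loupe, a 44 mm dark cylinder 30 mm tall, origin under its centre.
- ring_cone: Bystander, to be left where it is: wooden ring cone, 56 mm across, 88 mm tall, origin under its centre.
- ribbon_spool: Bystander, to be left where it is: ribbon spool, 60 mm across, 36 mm tall, origin under its centre.
- tag_block: Bystander, to be left where it is: block of price tags, 80 x 55 x 30 mm, origin under its centre.

How it is judged:
By the outcome, as a careful person would: the job done as asked, in the order asked, and still so for the second after the job is handed in, with the robot touching nothing.
Of cuff0, cuff1, cuff2, cuff3 only 3 to 4 are there at a start; the rules pass over those that are not, and their reading is None.
At some moment in a run one of cuff0, cuff1, cuff2, cuff3 may be knocked a few centimetres aside while the robot is not near it.
Once in a run the grip may slacken for a moment while it holds something.
It also fails if it takes over 192 s, if anything falls off the work surface, if the arm or the gripper's body presses on something with over 40 N, if the wrist force passes 120 N, or if a joint passes its speed limit or range.

## Robot

A 6-joint arm with a two-finger parallel gripper is mounted at the origin on the work surface. World frame = base frame: x ahead of the robot, y to its left, z up, the work surface at z = 0. Lengths are in m, angles in rad, forces in N, time in s.
With the tool pointing down it reaches from about 0.3 to 0.775 m from the base axis. Payload 14.6 kg.
Tool frame: the origin (TCP) lies midway between the tips of the shut fingers; the grasp point (between the pads) lies 19 mm behind it (ctrl.pinch_z is the distance from the TCP to the grasp point, in m); z points along the fingers, y is the line along which they close (so a half turn about z gives the same grasp; the last joint's range is limited). The gripper opens to 94 mm and grips with 3 to 60 N. Pads are 16 mm wide; open, the fingers measure 119 mm over their backs; the gripper's body (75 mm by 177 mm) begins 78 mm behind the grasp point.
Start: joints at [-0.067, 0.3, 1.521, -0, 1.321, -0.067], TCP at [0.55, -0, 0.205] pointing down, gripper open.
Joint ranges: [-3.03, 3.03], [-0.79, 2.21], [0.23, 2.52], [-1.04, 4.18], [0, 3.07], [-2.55, 2.55]. Speed limits (rad/s): [2.22, 2.22, 2.57, 3.14, 3.14, 3.14].

## Interface

Orientations are given as [roll, pitch, yaw] about the fixed x, y, z axes, in that order (R = Rz(yaw) Ry(pitch) Rx(roll)).
In Python, from station import ctrl gives the robot as it stands.
- The arm moves only by the tool jog_arm, never from a script. Its argument "motion" is a list of rows, each a list of 7 numbers: the shift along the tool's x, y, z in m, then the turn, a rotation vector about the tool's x, y, z in rad, then the opening, from -1 (shut) to 1 (fully open). In form: [[tx, ty, tz, rx, ry, rz, gripper], ...]. A call has 1 to 5 rows; each row shifts and turns the commanded pose from where the row before left it, along the tool's axes as they then stand; what a row does not reach is not made up. A row lasts 1/10 s, in which the tool goes at most 50 mm and 8.59 degrees, less where a joint would pass 70% of its speed; a pose out of reach is approached as far as the arm can. A call is refused whole if a number of a shift passes 0.05 or a number of a turn 0.15, either way. A call with a gripper value outside its range is refused whole. The fingers move at their own pace and stop on an object; "squeeze" is the grip in N (left out, the last holds). Time passes only in rows, so rows that do not move let the fingers close. It gives the time, the measured TCP pose, the force, the opening and the grip force at its end, in the units of the state.
- ctrl.get_obs(): the state, without advancing time (a new reading comes with each control period).
- ctrl.camera(name): name is "scene" or "side" or "wrist"; returns the picture (400x640x3 uint8, red, green, blue); there is no depth.
- ctrl.camera_model(name): a dict with "intrinsics" (3x3 intrinsics, pixels), "rvec" (rotation vector, rad) and "tvec" (3), from world to camera coordinates, as OpenCV has them. Camera axes: x right, y down, z forward; pixel columns grow to the right and rows downward; lengths in m; the calibration is good to about 2 mm. A picture is of the moment at which its call begins: read the wrist's pose just before it. camera_model takes no time and is no camera call; for the wrist camera it gives the pose at the moment of the call.
- ctrl.hand_in(): hands the job in; it is judged then, once.
The state is a dict: "time_s": time; "qpos": joint angles; "joint_vel": joint speeds; "tau": joint torques, N m; "ee_pos": TCP position; "eef_rot": TCP orientation; "force": force on the tool from outside, world axes, zero at the start; "moment": the same for the moment, N m; "grip_width": finger opening in m; "grip_force": force on a finger pad.
Only numpy, scipy, OpenCV 4.12 (cv2) and the standard library are available. Lean on these libraries where they do the work, as an engineer would, in place of code of your own. Each camera call takes 0.05 s, during which the arm holds its last target. There are 200 camera calls.

## Working session

There is one attempt and no reset: what is moved stays moved. The work goes in short steps, Python scripts to look and compute and a tool call to move; the robot and the scene stay as the last step left them, time stands still between calls to the robot, and variables do not carry over. Pictures are saved under pics/ and viewed, at most 14 in all, crops included, and the job is handed in when it is done.

Besides the shell and the picture viewer there is one more tool, called after "Call:" as name(argument=value, ...) on one line, values as JSON. jog_arm: Moves the arm, as the interface text tells. Its arguments: {"type":"object","properties":{"motion":{"type":"array"},"squeeze":{"type":"number"}},"required":["motion"]}

```bash
ls; mkdir -p pics; cat > h.py <<'E'
import numpy as np, cv2
from station import ctrl
def snap(n,f):
    m=ctrl.camera_model(n); im=ctrl.camera(n); cv2.imwrite('pics/'+f,cv2.cvtColor(im,cv2.COLOR_RGB2BGR)); return m,im
def ray(m,uv):
    K=np.array(m['intrinsics']);R=cv2.Rodrigues(np.array(m['rvec']))[0];t=np.array(m['tvec']).ravel()
    d=R.T@np.linalg.inv(K)@np.array([uv[0],uv[1],1.]); return -R.T@t,d
def onz(m,uv,z):
    c,d=ray(m,uv); return c+d*(z-c[2])/d[2]
def proj(m,p):
    return cv2.projectPoints(np.array(p,float).reshape(-1,3),np.array(m['rvec'],float),np.array(m['tvec'],float),np.array(m['intrinsics'],float),None)[0].reshape(-1,2)
E
python3 - <<'E'
from h import *
for n in ('scene','side','wrist'):
    m,im=snap(n,n+'0.png'); c,_=ray(m,(0,0)); print(n,c,np.array(m['intrinsics'])[0])
o=ctrl.get_obs();print(o)
E
```

```text
pics
scene [1.38507845 0.26905676 1.17561377] [442.40794534   0.         314.50907143]
side [ 0.02075876 -1.17936848  0.87896653] [466.96167512   0.         322.82477346]
wrist [0.54997789 0.07585142 0.38359673] [301.0426394    0.         324.01159558]
{'time_s': 0.15, 'qpos': array([-6.66173698e-02,  3.00326309e-01,  1.52139499e+00, -3.18572578e-05,
        1.32070333e+00, -6.65580149e-02]), 'joint_vel': array([-0.001406  , -0.00082813, -0.00126133, -0.00012967, -0.00338967,
        0.00089476]), 'tau': array([-2.50185103e-04, -5.31960297e+01, -3.52822959e+01,  7.07691838e-02,
        2.35654798e-02, -3.66386917e-05]), 'ee_pos': array([ 5.49815971e-01, -8.58113976e-06,  2.05044483e-01]), 'eef_rot': array([-3.14076047e+00, -2.45424076e-05,  1.57074486e+00]), 'force': array([-0.2617516 ,  0.39234463,  0.49003899]), 'moment': array([ 0.05070271, -0.004754  ,  0.00026286]), 'grip_force': 0.0, 'grip_width': 0.09420892191763139}
```

View pics/scene0.png

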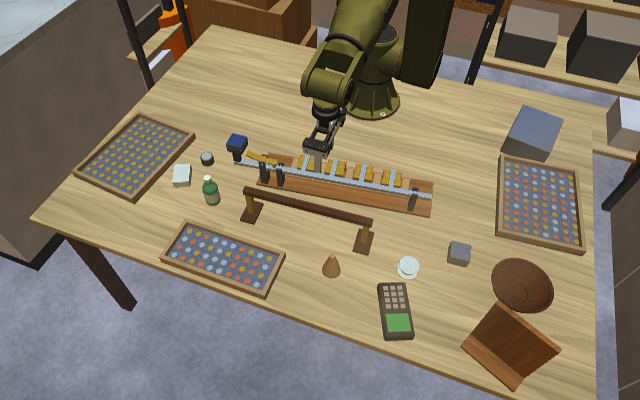

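View pics/side0.png

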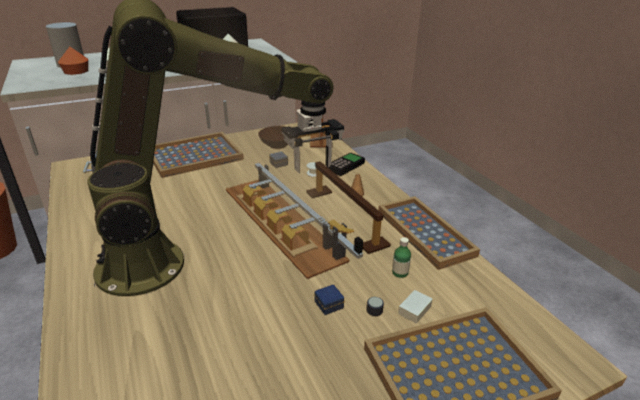

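The scene view shows four cuffs in the tray (about px 305–400, 165–180), the bar and pawl to the left (265, 160), and the rail in front (245–370, 190–230). Zooming in to measure.

```bash
python3 - <<'E'
import cv2
a=cv2.imread('pics/scene0.png')[125:260,225:445]; b=cv2.imread('pics/side0.png')[150:290,215:415]
cv2.imwrite('pics/c1.png',cv2.resize(a,(792,486),interpolation=cv2.INTER_CUBIC)) # 3.6
cv2.imwrite('pics/c2.png',cv2.resize(b,(800,560),interpolation=cv2.INTER_CUBIC)) # 4
E
```

```text
(no output)
```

View pics/c1.png

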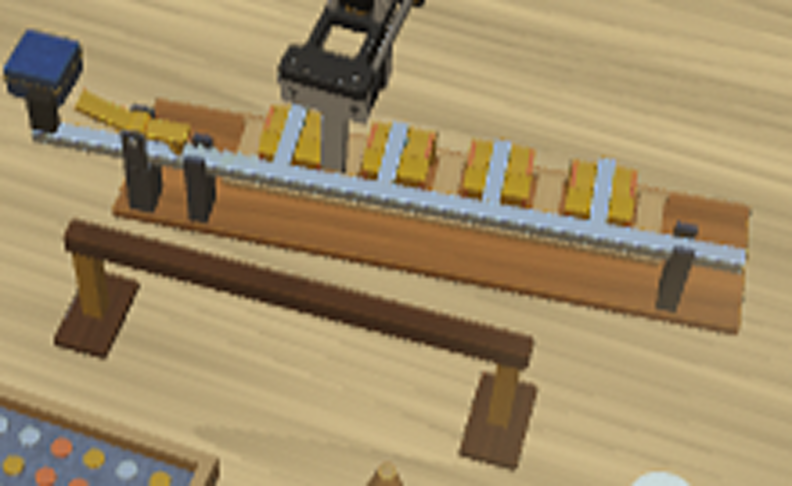

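View pics/c2.png

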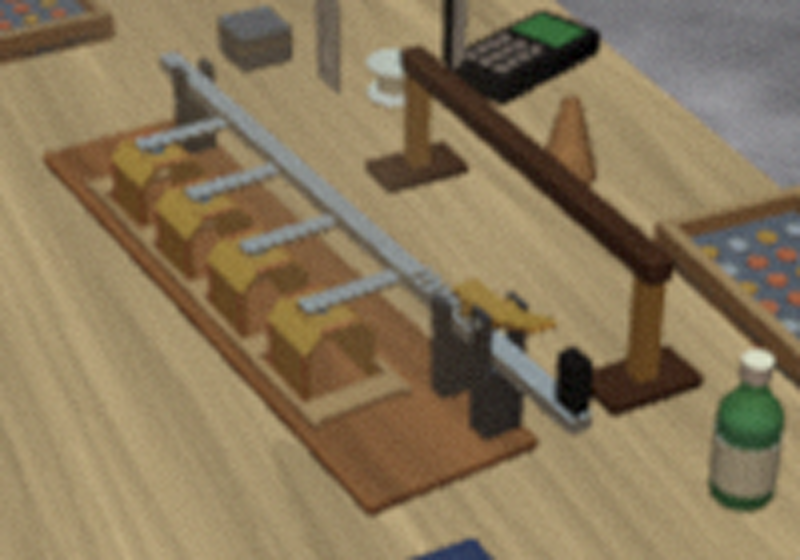

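```bash
cat >> h.py <<'E'
def pose2(p,L):
    """2D rigid fit world<-local"""
    p=np.array(p)[:,:2];L=np.array(L)[:,:2];a=p-p.mean(0);b=L-L.mean(0)
    th=np.arctan2((b[:,0]*a[:,1]-b[:,1]*a[:,0]).sum(),(a*b).sum())
    R=np.array([[np.cos(th),-np.sin(th)],[np.sin(th),np.cos(th)]]); t=p.mean(0)-R@L.mean(0)
    return t,th,p-(L@R.T+t)
E
python3 - <<'E'
from h import *
ms=ctrl.camera_model('scene');md=ctrl.camera_model('side')
S=lambda u,v:(225+u/3.6-.5,125+v/3.6-.5); D=lambda u,v:(215+u/4-.5,150+v/4-.5)
A=[onz(ms,S(*q),.012) for q in [(741,326),(117,206),(750,206),(157,100)]]
B=[onz(md,D(*q),.012) for q in [(372,505),(537,440),(46,157)]]
print('scene',np.round(A,4)[:,:2].tolist());print('side',np.round(B,4)[:,:2].tolist())
t,th,r=pose2(A,[(.074,.293),(.074,-.293),(-.074,.293),(-.074,-.293)]);print(t,th,r.round(4).tolist())
t,th,r=pose2(B,[(-.074,-.293),(.074,-.293),(-.074,.293)]);print(t,th,r.round(4).tolist())
# guide block tops z=.012+.086 , cuff top z=.012+.058=.070 ; keeper arms over
for n,m,f,q,z in [('railL',ms,S,(75,221),.125),('railR',ms,S,(532,338),.125),('railL',md,D,(660,262),.125),('railR',md,D,(412,48),.125),
 ('grip side',md,D,(573,352),.132),('bar+yend',ms,S,(744,250),.088),('bar -yend',ms,S,(36,130),.088),('cuff tops',ms,S,(290,135),.074),('',ms,S,(400,153),.074),('',ms,S,(498,172),.074),('',ms,S,(600,192),.074),
 ('cuffs side',md,D,(325,300),.076),('',md,D,(262,242),.076),('',md,D,(205,190),.076),('',md,D,(155,142),.076)]:
    print(n,onz(m,f(*q),z).round(4))
E
```

```text
scene [[0.4836, 0.3468], [0.5596, -0.2311], [0.3427, 0.3269], [0.4219, -0.252]]
side [[0.4238, -0.2498], [0.5642, -0.2331], [0.3448, 0.3215]]
[0.45197795 0.04762751] 0.13401526035358152 [[-0.0025, -0.0011], [-0.0048, 0.0017], [0.0032, -0.0012], [0.0041, 0.0006]]
[0.45576718 0.0462743 ] 0.13279389189517835 [[0.0026, 0.0041], [-0.0038, 0.0013], [0.0012, -0.0054]]
railL [ 0.6674 -0.2085  0.125 ]
railR [0.6435 0.1847 0.125 ]
railL [ 0.6747 -0.2083  0.125 ]
railR [0.6533 0.1851 0.125 ]
grip side [ 0.556  -0.2897  0.132 ]
bar+yend [0.4618 0.328  0.088 ]
bar -yend [ 0.559  -0.3054  0.088 ]
cuff tops [ 0.4688 -0.0917  0.074 ]
 [0.4527 0.0104 0.074 ]
 [0.442 0.101 0.074]
 [0.4313 0.1938 0.074 ]
cuffs side [ 0.4562 -0.0869  0.076 ]
 [0.4416 0.0092 0.076 ]
 [0.4268 0.1038 0.076 ]
 [0.414  0.1981 0.076 ]
```

Tray yaw ≈ 0.14, tray_mid ≈ (0.431, 0.044), rail mid ≈ (0.66, −0.012), four cuffs present. Going above the pawl for a close look.

Call:
jog_arm(motion=[[-0.05,0,-0.02,0,0,0,-1],[-0.05,0,-0.02,0,0,0,-1],[-0.05,0,0,0,0,0,-1],[-0.05,0,0,0,0,0,-1],[0,0,0,0,0,-0.14,-1]], squeeze=30)

```text
time_s: 0.65
ee_pos: [0.5491, -0.1978, 0.2419]
eef_rot: [-3.141, 0.0, 1.707]
force: [0.9, 0.4, -0.6]
grip_width: 0.0571
grip_force: 0.0
```

Call:
jog_arm(motion=[[0,0,0,0,0,0,-1],[0,0,0,0,0,0,-1]])

```text
time_s: 0.85
ee_pos: [0.55, -0.1923, 0.2424]
eef_rot: [-3.141, -0.0, 1.708]
force: [0.1, -0.1, 0.2]
grip_width: 0.0414
grip_force: 0.0
```

```bash
python3 - <<'E'
from h import *
o=ctrl.get_obs();print(o['ee_pos'],o['eef_rot'],o['time_s'])
m,im=snap('wrist','w1.png');
c,d=ray(m,(320,200));print(c,d)
T=np.array([.431,.044,.012]);R=cv2.Rodrigues(np.array([0,0,.14]))[0]
for n,l in dict(axle=(.075,-.273,.1),tail=(.075,-.313,.12),grip=(.075,-.348,.12),gb=(.075,-.218,.086),cuff=(0,-.144,.058)).items(): print(n,T+R@np.array(l),proj(m,T+R@np.array(l)).round(0))
E
```

```text
[ 0.54999162 -0.1923078   0.24240523] [-3.14128128e+00 -3.27447219e-04  1.70757552e+00] 0.85
[ 0.53982336 -0.11721995  0.42107352] [ 0.02151299 -0.25620639 -0.96647649]
axle [ 0.54336147 -0.21586323  0.112     ] [[315. 214.]]
tail [ 0.54894319 -0.25547187  0.132     ] [[315. 257.]]
grip [ 0.5538272  -0.29012943  0.132     ] [[315. 287.]]
gb [ 0.5356866  -0.16140135  0.098     ] [[315. 162.]]
cuff [ 0.45109421 -0.0985911   0.07      ] [[247.  91.]]
```

View pics/w1.png

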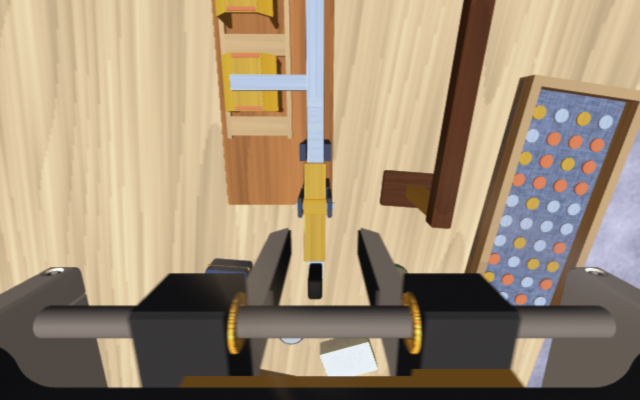

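The wrist picture shows bar along u≈315, keeper arm at v≈82, pawl cheeks at v≈197, tail end at v≈262, grip at v≈263–298. The image lies slightly towards +y of my prediction.

```bash
python3 - <<'E'
from h import *
m=ctrl.camera_model('wrist')
yaw=.137;R=cv2.Rodrigues(np.array([0,0,yaw]))[0]
for n,uv,z,ly,lx in [('arm',(260,82),.08,-.144,None),('armtip',(229,82),.08,-.144,None),('boardedge',(265,205),.012,-.293,None),('gb far',(315,140),.098,-.201,.075),('gb l',(301,150),.098,None,None),('gb r',(331,150),.098,None,None),('bar l',(308,60),.088,None,.066),('bar r',(323,60),.088,None,.084),('boardL',(229,200),.012,None,None),('boardR',(331,50),.012,None,None),('tailend',(315,262),.137,-.326,.075),('gripfar',(315,264),.132,None,None),('cuffL',(223,110),.07-.014,None,-.03),('cuff end',(250,112),.07,-.174,None)]:
    p=onz(m,uv,z); l=R.T@p; print(n,p.round(4),'rot',l[:2].round(4), 'T_rot', None if lx is None else round(l[0]-lx,4), None if ly is None else round(l[1]-ly,4))
E
```

```text
arm [ 0.4671 -0.0877  0.08  ] rot [ 0.4508 -0.1507] T_rot None -0.0067
armtip [ 0.4346 -0.0922  0.08  ] rot [ 0.4179 -0.1507] T_rot None -0.0067
boardedge [ 0.4731 -0.2433  0.012 ] rot [ 0.4354 -0.3057] T_rot None -0.0127
gb far [ 0.5332 -0.1385  0.098 ] rot [ 0.5093 -0.21  ] T_rot 0.4343 -0.009
gb l [ 0.5198 -0.1509  0.098 ] rot [ 0.4943 -0.2204] T_rot None None
gb r [ 0.5514 -0.1465  0.098 ] rot [ 0.5262 -0.2204] T_rot None None
bar l [ 0.5155 -0.0607  0.088 ] rot [ 0.5024 -0.1306] T_rot 0.4364 None
bar r [ 0.5307 -0.0586  0.088 ] rot [ 0.5177 -0.1306] T_rot 0.4337 None
boardL [ 0.4223 -0.243   0.012 ] rot [ 0.3852 -0.2984] T_rot None None
boardR [ 0.5369 -0.0327  0.012 ] rot [ 0.5274 -0.1057] T_rot None None
tailend [ 0.55   -0.2587  0.137 ] rot [ 0.5095 -0.3314] T_rot 0.4345 -0.0054
gripfar [ 0.5505 -0.2635  0.132 ] rot [ 0.5094 -0.3362] T_rot None None
cuffL [ 0.422 -0.122  0.056] rot [ 0.4013 -0.1784] T_rot 0.4313 None
cuff end [ 0.4565 -0.1198  0.07  ] rot [ 0.4359 -0.181 ] T_rot None -0.007
```

Call:
jog_arm(motion=[[-0.026,-0.009,0.02,0,0,0,-1],[-0.026,0,0.03,0,0,0,-1],[0,0,0.02,0,0,0,-1],[0,0,0.01,0,0,0,-1],[0,0,0,0,0,0,-1]])

```text
time_s: 1.4
ee_pos: [0.5482, -0.2445, 0.1617]
eef_rot: [-3.14, -0.001, 1.711]
force: [0.9, 1.9, 0.5]
grip_width: 0.0009
grip_force: 0.0
```

Call:
jog_arm(motion=[[0,0,0.01,0,0,0,-1],[0,0,0.01,0,0,0,-1],[0,0,0,0,0,0,-1]])

```text
time_s: 1.7
ee_pos: [0.548, -0.2451, 0.1415]
eef_rot: [-3.14, -0.001, 1.711]
force: [0.0, 1.0, 0.2]
grip_width: 0.0006
grip_force: 0.0
```

```bash
cat >> h.py <<'E'
TR=np.array([.4316,.0509,.012]);TY=.137
def loc(p,T=TR,y=TY): return cv2.Rodrigues(np.array([0,0,-y]))[0]@(np.array(p)-T)
def wor(l,T=TR,y=TY): return T+cv2.Rodrigues(np.array([0,0,y]))[0]@np.array(l,float)
def st():
    o=ctrl.get_obs(); print('t',o['time_s'],'p',o['ee_pos'].round(4),'yaw',round(float(o['eef_rot'][2])-np.pi/2,4),'tray',loc(o['ee_pos']).round(4),'F',o['force'].round(1),'w',round(float(o['grip_width']),4),round(float(o['grip_force']),1)); return o
E
python3 -c "
from h import *
st();snap('side','s1.png');im=cv2.imread('pics/s1.png')[170:270,300:420];cv2.imwrite('pics/s1c.png',cv2.resize(im,(720,600),interpolation=2))"
```

```text
t 1.7 p [ 0.548  -0.2451  0.1415] yaw 0.1402 tray [ 0.0749 -0.3091  0.1295] F [0.  1.  0.2] w 0.0006 0.0
```

View pics/s1c.png

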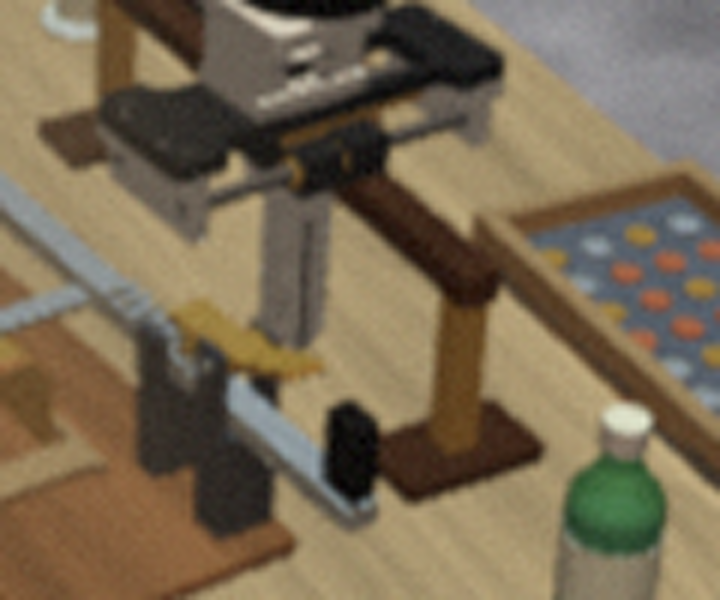

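The finger tip is directly over the tail (side crop ≈ 290, 345), clear of the grip. Pressing down.

Call:
jog_arm(motion=[[0,0,0.006,0,0,0,-1],[0,0,0.006,0,0,0,-1],[0,0,0.004,0,0,0,-1],[0,0,0.004,0,0,0,-1]])

```text
time_s: 2.15
ee_pos: [0.5484, -0.2457, 0.1224]
eef_rot: [3.141, 0.0, 1.711]
force: [-0.9, -1.3, 2.0]
grip_width: -0.0
grip_force: 1.0
```

Call:
jog_arm(motion=[[0,0,0.003,0,0,0,-1],[0,0,0,0,0,0,-1]])

```text
time_s: 2.35
ee_pos: [0.5481, -0.2455, 0.119]
eef_rot: [-3.141, -0.001, 1.711]
force: [0.4, 0.1, 0.2]
grip_width: 0.0006
grip_force: 0.0
```

Call:
jog_arm(motion=[[0,0,0.003,0,0,0,-1],[0,0,0,0,0,0,-1]])

```text
time_s: 2.55
ee_pos: [0.5482, -0.2455, 0.1162]
eef_rot: [-3.141, -0.0, 1.711]
force: [0.1, -0.3, 0.0]
grip_width: 0.0004
grip_force: 0.0
```

Call:
jog_arm(motion=[[0,0,0.003,0,0,0,-1],[0,0,0.003,0,0,0,-1]])

```text
time_s: 2.75
ee_pos: [0.5486, -0.2457, 0.111]
eef_rot: [3.141, 0.001, 1.711]
force: [-4.8, 2.6, 22.6]
grip_width: 0.0
grip_force: 11.6
```

```bash
python3 -c "
from h import *
st();snap('side','s2.png');im=cv2.imread('pics/s2.png')[200:260,320:392];cv2.imwrite('pics/s2c.png',cv2.resize(im,(576,480),interpolation=2))"
```

```text
t 2.75 p [ 0.5486 -0.2457  0.111 ] yaw 0.14 tray [ 0.0754 -0.3098  0.099 ] F [-4.8  2.6 22.6] w 0.0 11.6
```

View pics/s2c.png

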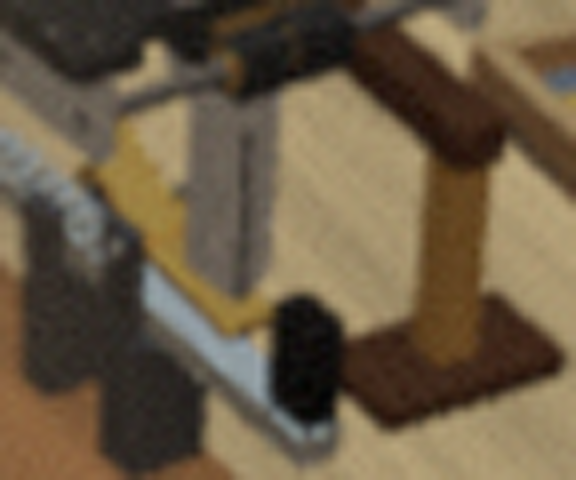

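Tail is pressed to the stop (22 N, tail now flat, next to the grip); pawl fully lifted. Now to the pull grip.

Call:
jog_arm(motion=[[0,0,-0.02,0,0,0,-0.2],[0,0,-0.035,0,0,0,-0.2],[-0.037,0,-0.005,0,0,0,-0.2],[0,0,0,0,0,0,-0.2],[0,0,0,0,0,0,-0.2]])

```text
time_s: 3.3
ee_pos: [0.5532, -0.2823, 0.1698]
eef_rot: [-3.141, -0.001, 1.71]
force: [0.0, 0.4, 0.4]
grip_width: 0.0357
grip_force: 0.0
```

```bash
python3 -c "
from h import *
st();m,im=snap('wrist','w2.png');print(proj(m,[wor((.075,-.345,.12)),wor((.075,-.333,.12)),wor((.075,-.357,.12))]).round(0))"
```

```text
t 3.3 p [ 0.5532 -0.2823  0.1698] yaw 0.1391 tray [ 0.0749 -0.3467  0.1578] F [0.  0.4 0.4] w 0.0357 0.0
[[324. 221.]
 [324. 206.]
 [324. 236.]]
```

View pics/w2.png

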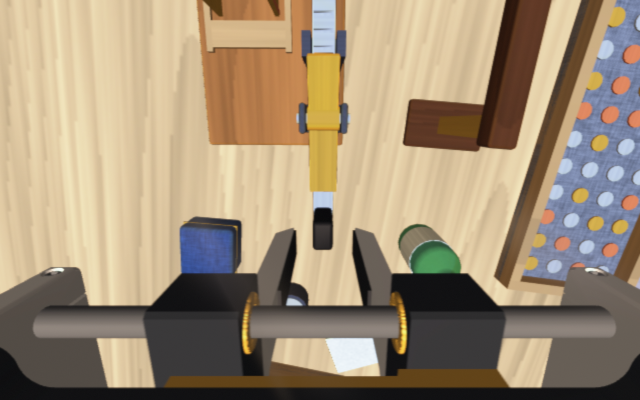

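Grip top is at (323, 208–236), just as projected, and the tail end (v≈190) is clear. Descend and grip.

Call:
jog_arm(motion=[[0,0,0.035,0,0,0,-0.2],[0,0,0.034,0,0,0,-0.2],[0,0,0,0,0,0,-1],[0,0,0,0,0,0,-1],[0,0,0,0,0,0,-1]])

```text
time_s: 3.85
ee_pos: [0.553, -0.2823, 0.1031]
eef_rot: [-3.14, 0.0, 1.711]
force: [-26.6, -2.9, 5.3]
grip_width: 0.0172
grip_force: 13.6
```

Call:
jog_arm(motion=[[-0.015,0,0,0,0,0,-1],[-0.015,0,0,0,0,0,-1],[-0.012,0,0,0,0,0,-1],[-0.004,0,0,0,0,0,-1],[0,0,0,0,0,0,-1]])

```text
time_s: 4.35
ee_pos: [0.5584, -0.3293, 0.1031]
eef_rot: [-3.139, 0.001, 1.709]
force: [-14.9, -4.8, 1.2]
grip_width: 0.0157
grip_force: 30.0
```

Call:
jog_arm(motion=[[-0.002,-0.001,0,0,0,0,-1],[0,0,0,0,0,0,-1]])

```text
time_s: 4.55
ee_pos: [0.5584, -0.3297, 0.1031]
eef_rot: [-3.14, -0.001, 1.711]
force: [-9.8, 4.8, 2.7]
grip_width: 0.0156
grip_force: 30.0
```

Call:
jog_arm(motion=[[-0.002,0,0,0,0,0,-1],[0,0,0,0,0,0,-1]])

```text
time_s: 4.75
ee_pos: [0.5584, -0.3298, 0.1031]
eef_rot: [-3.139, -0.004, 1.711]
force: [-14.6, 17.0, 6.2]
grip_width: 0.0156
grip_force: 30.1
```

```bash
python3 -c "
from h import *
st()"
```

```text
t 4.75 p [ 0.5584 -0.3298  0.1031] yaw 0.1405 tray [ 0.0736 -0.3945  0.0911] F [-14.6  17.    6.2] w 0.0156 30.1
```

Bar is at its outer stop. Release, rise, move above cuff0.

Call:
jog_arm(motion=[[0.003,0,0,0,0,0,0],[0,0,0,0,0,0,0.3],[0,0,-0.05,0,0,0,1],[0,0,-0.05,0,0,0,1],[0.05,-0.02,0,0,0,0,1]])

```text
time_s: 5.25
ee_pos: [0.5388, -0.2903, 0.2118]
eef_rot: [3.127, 0.012, 1.708]
force: [0.6, 1.3, 0.1]
grip_width: 0.0522
grip_force: 0.0
```

Call:
jog_arm(motion=[[0.05,-0.02,0,0,0,0,1],[0.05,-0.02,0,0,0,0,1],[0.05,-0.013,0,0,0,0,1],[0.048,0,0,0,0,0,1],[0,0,0,0,0,0,1]])

```text
time_s: 5.75
ee_pos: [0.4582, -0.1014, 0.2033]
eef_rot: [3.139, 0.001, 1.715]
force: [0.1, 0.5, 0.7]
grip_width: 0.0922
grip_force: 0.0
```

```bash
python3 -c "
from h import *
st();m,im=snap('wrist','w3.png')
for y in (-.144,-.048,.048): print(proj(m,[wor((x,y+d,.058)) for d in (-.03,.03) for x in(-.017,.017)]).round(0).tolist())"
```

```text
t 5.75 p [ 0.4582 -0.1014  0.2033] yaw 0.1438 tray [ 0.0056 -0.1546  0.1913] F [0.1 0.5 0.7] w 0.0922 0.0
[[303.0, 211.0], [334.0, 211.0], [302.0, 155.0], [335.0, 155.0]]
[[301.0, 119.0], [335.0, 119.0], [301.0, 53.0], [337.0, 54.0]]
[[300.0, 10.0], [337.0, 11.0], [299.0, -68.0], [338.0, -68.0]]
```

View pics/w3.png

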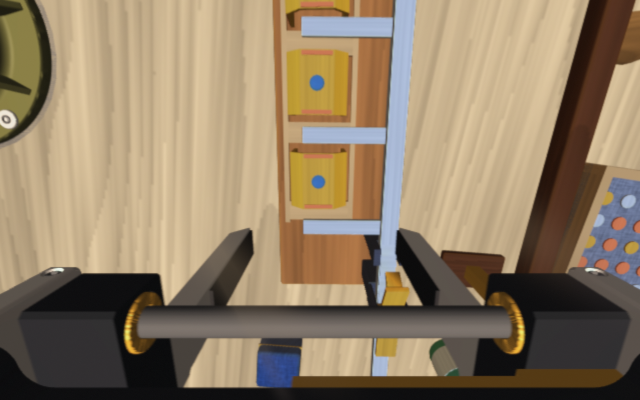

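The cuffs show blue dots on top at (318, 182) and (317, 83), which match the projections; arms are over the gaps. Descending on cuff0.

Call:
jog_arm(motion=[[0.0105,-0.0055,0.02,0,0,0.006,0.7],[0,0,0.04,0,0,0,0.7],[0,0,0.04,0,0,0,0.7],[0,0,0,0,0,0,0.7]], squeeze=40)

```text
time_s: 6.2
ee_pos: [0.4499, -0.0958, 0.0984]
eef_rot: [-3.136, -0.002, 1.704]
force: [0.0, 0.4, 0.5]
grip_width: 0.0798
grip_force: 0.0
```

```bash
python3 -c "
from h import *
st()"
```

```text
t 6.2 p [ 0.4499 -0.0958  0.0984] yaw 0.1331 tray [-0.0019 -0.1478  0.0864] F [0.  0.4 0.5] w 0.0798 0.0
```

Call:
jog_arm(motion=[[0.003,0.002,0.035,0,0,-0.004,0.7],[0,0,0.036,0,0,0,0.7],[0,0,0,0,0,0,-0.2],[0,0,0,0,0,0,-0.2],[0,0,0,0,0,0,-0.2]])

```text
time_s: 6.7
ee_pos: [0.4546, -0.0929, 0.033]
eef_rot: [3.139, 0.001, 1.709]
force: [0.5, 0.2, -1.7]
grip_width: 0.0599
grip_force: 40.1
```

Call:
jog_arm(motion=[[0,0,0,0,0,0,-0.2],[0,0,-0.03,0,0,0,-0.2],[0,0,-0.04,0,0,0,-0.2],[0,0,-0.05,0,0,0,-0.2],[0,0,-0.03,0,0,0,-0.2]])

```text
time_s: 7.2
ee_pos: [0.4539, -0.0924, 0.1855]
eef_rot: [3.137, 0.002, 1.709]
force: [1.2, 0.3, -3.1]
grip_width: 0.0601
grip_force: 40.0
```

```bash
cat >> h.py <<'E'
RM=np.array([.663,-.012,.125]);RY=.058
def dots(m,im,z=.07):
    hsv=cv2.cvtColor(im,cv2.COLOR_RGB2HSV); k=cv2.inRange(hsv,(98,130,100),(118,255,255))
    n,l,s,c=cv2.connectedComponentsWithStats(k)
    for i in range(1,n):
        if 20<s[i,4]<600 and .6<s[i,2]/s[i,3]<1.7:
            p=onz(m,c[i],z); print('dot',c[i].round(0),s[i,4],p.round(4),'tray',loc(p)[:2].round(4),'rail',loc(p,RM,RY)[:2].round(4))
E
python3 -c "
from h import *
st();m,im=snap('scene','a1.png');m=ctrl.camera_model('wrist');im=cv2.cvtColor(cv2.imread('pics/w3.png'),4)
# rail from scene/side estimates: mean
p=[np.array([.671,-.2084]),np.array([.648,.1849])];d=p[1]-p[0];print((p[0]+p[1])/2,np.arctan2(-d[0],d[1]))
"
```

```text
t 7.2 p [ 0.4539 -0.0924  0.1855] yaw 0.138 tray [ 0.0025 -0.145   0.1735] F [ 1.2  0.3 -3.1] w 0.0601 40.0
[ 0.6595  -0.01175] 0.058413004765491244
```

Cuff0 is held (60 mm width, 40 N). Carrying to above the rail, −y slot.

Call:
jog_arm(motion=[[-0.015,0.03,0,0,0,0,-0.2],[-0.018,0.045,0,0,0,0,-0.2],[-0.018,0.045,0,0,0,0,-0.2],[-0.018,0.045,0,0,0,0,-0.2],[-0.014,0.039,0,0,0,0.08,-0.2]])

```text
time_s: 7.75
ee_pos: [0.6685, -0.147, 0.1814]
eef_rot: [3.141, 0.0, 1.628]
force: [0.5, 0.9, -1.0]
grip_width: 0.0593
grip_force: 40.0
```

Call:
jog_arm(motion=[[0,0,0,0,0,0,-0.2],[0,0,0,0,0,0,-0.2],[0,0,0,0,0,0,-0.2]])

```text
time_s: 8.05
ee_pos: [0.666, -0.1462, 0.1815]
eef_rot: [3.141, 0.0, 1.629]
force: [-0.5, 0.3, -1.6]
grip_width: 0.0595
grip_force: 40.0
```

```bash
sed -i 's/^RM=.*/RM=np.array([.6595,-.0118,.125]);RY=.058/' h.py; python3 -c "
from h import *
o=st();print('rail',loc(o['ee_pos'],RM,RY).round(4));m,im=snap('wrist','w4.png')
print(proj(m,[wor((x,y,0),RM,RY) for y in (-.06,0,.1) for x in(-.011,.011)]).round(0).tolist())"
```

```text
t 8.05 p [ 0.666  -0.1462  0.1815] yaw 0.0586 tray [ 0.2053 -0.2273  0.1695] F [-0.5  0.3 -1.6] w 0.0595 40.0
rail [-0.0013 -0.1346  0.0565]
[[311.0, 122.0], [340.0, 122.0], [310.0, 34.0], [341.0, 34.0], [308.0, -146.0], [344.0, -146.0]]
```

View pics/w4.png

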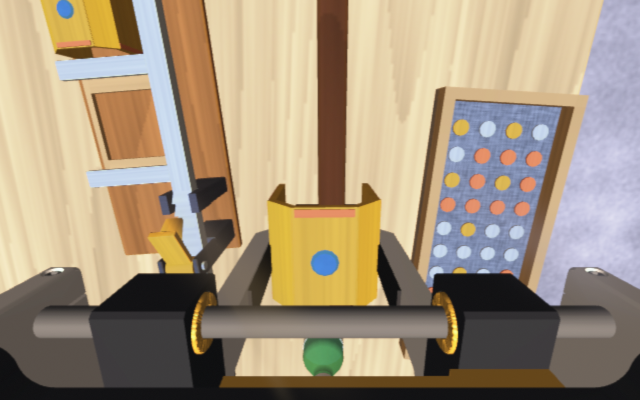

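```bash
python3 -c "
from h import *
m=ctrl.camera_model('wrist');im=cv2.imread('pics/w4.png')
g=im.sum(2).astype(int)
for v in (10,60,110,150,185):
    x=np.where(g[v,290:375]<230)[0]+290; a,b=x.min(),x.max()
    print(v,a,b,onz(m,(a,v),.125).round(4)[:2],onz(m,(b+1,v),.125).round(4)[:2],(loc(onz(m,(a,v),.125),RM,RY)+loc(onz(m,(b+1,v),.125),RM,RY))[:2].round(4)/2)
"
```

```text
10 318 346 [0.6533 0.0026] [0.6733 0.0038] [0.00465 0.01475]
60 318 346 [ 0.655  -0.0292] [ 0.6758 -0.028 ] [ 0.00495 -0.0171 ]
110 318 345 [ 0.6568 -0.0636] [ 0.6778 -0.0624] [ 0.0048 -0.0516]
150 319 344 [ 0.6592 -0.0932] [ 0.6793 -0.0921] [ 0.00505 -0.0813 ]
185 319 367 [ 0.6607 -0.1209] [ 0.6998 -0.1186] [ 0.01445 -0.10895]
```

Rail centre is 5 mm further out than estimated (yaw fine); correct and lower.

Call:
jog_arm(motion=[[0,0.006,0,0,0,0,-0.2],[0,0,0.03,0,0,0,-0.2],[0,0,0.03,0,0,0,-0.2],[0,0,0.025,0,0,0,-0.2],[0,0,0.002,0,0,0,-0.2]])

```text
time_s: 8.6
ee_pos: [0.6719, -0.1456, 0.0916]
eef_rot: [-3.139, -0.001, 1.629]
force: [-0.2, 0.4, -1.3]
grip_width: 0.0598
grip_force: 40.0
```

```bash
sed -i 's/^RM=.*/RM=np.array([.6643,-.0115,.125]);RY=.058/' h.py; python3 -c "
from h import *
o=st();print('rail',loc(o['ee_pos'],RM,RY).round(4))"
```

```text
t 8.6 p [ 0.6719 -0.1456  0.0916] yaw 0.0582 tray [ 0.2112 -0.2275  0.0796] F [-0.2  0.4 -1.3] w 0.0598 40.0
rail [-0.0002 -0.1343 -0.0334]
```

Call:
jog_arm(motion=[[0,0,0.002,0,0,0,-0.2],[0,0,0,0,0,0,0.5],[0,0,0,0,0,0,0.7],[0,0,-0.05,0,0,0,0.7],[0,0,-0.05,0,0,0,0.7]])

```text
time_s: 9.1
ee_pos: [0.6722, -0.1459, 0.193]
eef_rot: [-3.14, -0.0, 1.629]
force: [0.7, -0.3, 0.6]
grip_width: 0.0801
grip_force: 0.0
```

Call:
jog_arm(motion=[[0.03,-0.04,-0.015,0,0,0,0.7],[0.034,-0.046,0,0,0,0,0.7],[0.034,-0.046,0,0,0,0,0.7],[0.034,-0.046,0,0,0,0,0.7],[0.032,-0.046,0,0,0,-0.08,0.7]])

```text
time_s: 9.6
ee_pos: [0.4629, -0.0105, 0.2069]
eef_rot: [3.14, 0.0, 1.709]
force: [0.4, 0.1, 1.1]
grip_width: 0.0799
grip_force: 0.0
```

Call:
jog_arm(motion=[[0,0,0,0,0,0,0.7],[0,0,0,0,0,0,0.7],[0,0,0,0,0,0,0.7]])

```text
time_s: 9.9
ee_pos: [0.4656, -0.0118, 0.2067]
eef_rot: [3.14, 0.0, 1.708]
force: [0.3, 0.5, -0.1]
grip_width: 0.0799
grip_force: 0.0
```

```bash
python3 -c "
from h import *
o=st();m,im=snap('wrist','w5.png');dots(m,im);m,im=snap('scene','a2.png');dots(m,im);print('hung:');dots(m,im,.129)"
```

```text
t 9.9 p [ 0.4656 -0.0118  0.2067] yaw 0.1371 tray [ 0.0251 -0.0668  0.1947] F [ 0.3  0.5 -0.1] w 0.0799 0.0
dot [295.  75.] 143 [0.4219 0.1012 0.07  ] tray [-0.0027  0.0511] rail [-0.2354  0.1265]
dot [298. 171.] 110 [0.4353 0.008  0.07  ] tray [-0.0022 -0.043 ] rail [-0.2275  0.0328]
dot [236. 140.] 159 [ 0.4575 -0.3537  0.07  ] tray [-0.0296 -0.4043] rail [-0.2263 -0.3296]
hung:
dot [236. 140.] 159 [ 0.507  -0.3204  0.129 ] tray [ 0.024  -0.3782] rail [-0.1749 -0.2993]
```

Call:
jog_arm(motion=[[0.024,-0.0265,0.01,0,0,0,0.7],[0,0,0.04,0,0,0,0.7],[0,0,0.04,0,0,0,0.7],[0,0,0.015,0,0,0,0.7],[0,0,0,0,0,0,0.7]])

```text
time_s: 10.5
ee_pos: [0.4344, 0.0084, 0.0989]
eef_rot: [-3.137, -0.001, 1.708]
force: [-1.1, -0.7, 0.6]
grip_width: 0.0797
grip_force: 0.0
```

```bash
python3 -c "
from h import *
st();m,im=snap('wrist','w6.png');dots(m,im)"
```

```text
t 10.5 p [0.4344 0.0084 0.0989] yaw 0.1372 tray [-0.0031 -0.0425  0.0869] F [-1.1 -0.7  0.6] w 0.0797 0.0
dot [325.  92.] 343 [0.4223 0.1012 0.07  ] tray [-0.0024  0.0511] rail [-0.2351  0.1266]
dot [326. 228.] 236 [0.4356 0.008  0.07  ] tray [-0.0019 -0.043 ] rail [-0.2272  0.0327]
```

Call:
jog_arm(motion=[[0,0.001,0.035,0,0,0,0.7],[0,0,0.031,0,0,0,0.7],[0,0,0,0,0,0,-0.2],[0,0,0,0,0,0,-0.2],[0,0,0,0,0,0,-0.2]])

```text
time_s: 11.05
ee_pos: [0.4372, 0.0087, 0.0368]
eef_rot: [3.139, 0.001, 1.709]
force: [0.7, -0.4, -1.0]
grip_width: 0.06
grip_force: 40.1
```

Call:
jog_arm(motion=[[0,0,0,0,0,0,-0.2],[0,0,-0.03,0,0,0,-0.2],[0,0,-0.04,0,0,0,-0.2],[0,0,-0.05,0,0,0,-0.2],[0,0,-0.04,0,0,0,-0.2]])

```text
time_s: 11.55
ee_pos: [0.436, 0.0089, 0.1987]
eef_rot: [3.139, 0.001, 1.709]
force: [0.8, 0.3, -1.7]
grip_width: 0.0598
grip_force: 40.0
```

Call:
jog_arm(motion=[[-0.018,0.041,0,0,0,0,-0.2],[-0.02,0.045,0,0,0,0,-0.2],[-0.02,0.045,0,0,0,0,-0.2],[-0.02,0.045,0,0,0,0,-0.2],[-0.0175,0.045,0,0,0,0.08,-0.2]])

```text
time_s: 12.05
ee_pos: [0.6697, -0.0561, 0.1961]
eef_rot: [3.14, 0.0, 1.628]
force: [-0.6, 0.4, -0.7]
grip_width: 0.0596
grip_force: 40.0
```

Call:
jog_arm(motion=[[0,0,0,0,0,0,-0.2],[0,0,0,0,0,0,-0.2],[0,0,0,0,0,0,-0.2]])

```text
time_s: 12.35
ee_pos: [0.6674, -0.0551, 0.196]
eef_rot: [3.141, 0.0, 1.629]
force: [-0.1, 0.2, -1.4]
grip_width: 0.0595
grip_force: 40.0
```

```bash
cat >> h.py <<'E'
def rl(): o=st();print('rail',loc(o['ee_pos'],RM,RY).round(4))
E
python3 -c "
from h import *
rl();m,im=snap('wrist','w7.png');dots(m,im)"
```

```text
t 12.35 p [ 0.6674 -0.0551  0.196 ] yaw 0.0587 tray [ 0.2191 -0.1372  0.184 ] F [-0.1  0.2 -1.4] w 0.0595 40.0
rail [ 0.0005 -0.0437  0.071 ]
dot [61. 11.] 178 [0.4221 0.1012 0.07  ] tray [-0.0025  0.0511] rail [-0.2352  0.1265]
dot [324. 268.] 446 [ 0.6724 -0.1383  0.07  ] tray [ 0.2127 -0.2203] rail [ 0.0008 -0.1271]
```

Call:
jog_arm(motion=[[0,0,0.04,0,0,0,-0.2],[0,0,0.035,0,0,0,-0.2],[0,0,0.02,0,0,0,-0.2],[0,0,0.003,0,0,0,-0.2],[0,0,0.002,0,0,0,-0.2]])

```text
time_s: 12.9
ee_pos: [0.6681, -0.0552, 0.0967]
eef_rot: [3.14, 0.0, 1.629]
force: [0.7, -0.0, -1.7]
grip_width: 0.0599
grip_force: 40.0
```

Call:
jog_arm(motion=[[0,0,0.001,0,0,0,-0.2],[0,0,0,0,0,0,0.5],[0,0,0,0,0,0,0.7],[0,0,-0.05,0,0,0,0.7],[0,0,-0.05,0,0,0,0.7]])

```text
time_s: 13.4
ee_pos: [0.6675, -0.0553, 0.1948]
eef_rot: [-3.14, -0.0, 1.629]
force: [0.6, 0.7, 0.5]
grip_width: 0.0797
grip_force: 0.0
```

Call:
jog_arm(motion=[[0.028,-0.039,-0.01,0,0,0,0.7],[0.029,-0.04,0,0,0,0,0.7],[0.029,-0.04,0,0,0,0,0.7],[0.029,-0.04,0,0,0,0,0.7],[0.029,-0.04,0,0,0,0,0.7]])

```text
time_s: 13.9
ee_pos: [0.4593, 0.0776, 0.2045]
eef_rot: [3.14, -0.0, 1.628]
force: [0.3, 1.3, 0.6]
grip_width: 0.0801
grip_force: 0.0
```

Call:
jog_arm(motion=[[0.027,-0.036,0,0,0,0,0.7],[0,0,0,0,0,-0.08,0.7],[0,0,0,0,0,0,0.7],[0,0,0,0,0,0,0.7]])

```text
time_s: 14.3
ee_pos: [0.424, 0.1016, 0.2044]
eef_rot: [3.141, 0.0, 1.707]
force: [0.1, -0.2, -0.5]
grip_width: 0.0798
grip_force: 0.0
```

```bash
python3 -c "
from h import *
rl();m,im=snap('wrist','w8.png');dots(m,im)"
```

```text
t 14.3 p [0.424  0.1016 0.2044] yaw 0.1358 tray [-0.0006  0.0513  0.1924] F [ 0.1 -0.2 -0.5] w 0.0798 0.0
rail [-0.2333  0.1268  0.0794]
dot [325. 100.] 137 [0.4129 0.1954 0.07  ] tray [0.0012 0.1457] rail [-0.239   0.2211]
dot [322. 194.] 104 [0.4221 0.1011 0.07  ] tray [-0.0025  0.051 ] rail [-0.2352  0.1265]
```

Call:
jog_arm(motion=[[0,-0.002,0.04,0,0,0,0.7],[0,0,0.04,0,0,0,0.7],[0,0,0.04,0,0,0,0.7],[0,0,0.03,0,0,0,0.7],[0,0,0.018,0,0,0,0.7]])

```text
time_s: 14.85
ee_pos: [0.421, 0.1008, 0.0335]
eef_rot: [-3.139, 0.0, 1.706]
force: [0.3, 0.2, 1.3]
grip_width: 0.0799
grip_force: 0.0
```

Call:
jog_arm(motion=[[0,0,0,0,0,0,-0.2],[0,0,0,0,0,0,-0.2],[0,0,0,0,0,0,-0.2],[0,0,0,0,0,0,-0.2]])

```text
time_s: 15.25
ee_pos: [0.4222, 0.1015, 0.0369]
eef_rot: [3.14, -0.0, 1.708]
force: [-0.2, -1.5, 1.7]
grip_width: 0.0597
grip_force: 39.9
```

Call:
jog_arm(motion=[[0,0,-0.03,0,0,0,-0.2],[0,0,-0.04,0,0,0,-0.2],[0,0,-0.05,0,0,0,-0.2],[0,0,-0.04,0,0,0,-0.2],[-0.017,0.036,0,0,0,0,-0.2]])

```text
time_s: 15.75
ee_pos: [0.4603, 0.0906, 0.2034]
eef_rot: [3.13, -0.0, 1.711]
force: [1.8, 0.3, -2.0]
grip_width: 0.0597
grip_force: 39.9
```

Call:
jog_arm(motion=[[-0.021,0.048,0,0,0,0,-0.2],[-0.021,0.048,0,0,0,0,-0.2],[-0.021,0.048,0,0,0,0,-0.2],[-0.02,0.048,0,0,0,0,-0.2],[0,0,0,0,0,0.08,-0.2]])

```text
time_s: 16.25
ee_pos: [0.6556, 0.0343, 0.1931]
eef_rot: [-3.139, 0.0, 1.626]
force: [-1.6, 1.0, -3.1]
grip_width: 0.06
grip_force: 39.9
```

Call:
jog_arm(motion=[[0,0,0,0,0,0,-0.2],[0,0,0,0,0,0,-0.2]])

```text
time_s: 16.45
ee_pos: [0.6518, 0.0364, 0.1965]
eef_rot: [3.141, -0.0, 1.631]
force: [-0.6, -0.2, -1.7]
grip_width: 0.0593
grip_force: 39.9
```

```bash
python3 -c "
from h import *
rl();m,im=snap('wrist','w9.png');dots(m,im)"
```

```text
t 16.45 p [0.6518 0.0364 0.1965] yaw 0.0602 tray [ 0.2162 -0.0444  0.1845] F [-0.6 -0.2 -1.7] w 0.0593 39.9
rail [-0.0097  0.0486  0.0715]
dot [68.  7.] 182 [0.4131 0.1955 0.07  ] tray [0.0015 0.1458] rail [-0.2387  0.2212]
dot [324. 267.] 448 [ 0.6568 -0.0462  0.07  ] tray [ 0.2099 -0.1269] rail [-0.0094 -0.0342]
```

Call:
jog_arm(motion=[[-0.003,0.01,0,0,0,0,-0.2],[0,0,0.04,0,0,0,-0.2],[0,0,0.035,0,0,0,-0.2],[0,0,0.022,0,0,0,-0.2],[0,0,0.003,0,0,0,-0.2]])

```text
time_s: 17.0
ee_pos: [0.6613, 0.0342, 0.0949]
eef_rot: [-3.14, -0.0, 1.631]
force: [-0.0, -0.1, -1.7]
grip_width: 0.06
grip_force: 40.0
```

```bash
python3 -c "
from h import *
rl()"
```

```text
t 17.0 p [0.6613 0.0342 0.0949] yaw 0.0598 tray [ 0.2252 -0.0479  0.0829] F [-0.  -0.1 -1.7] w 0.06 40.0
rail [-0.0004  0.0458 -0.0301]
```

Call:
jog_arm(motion=[[0,0,0.002,0,0,0,-0.2],[0,0,0,0,0,0,0.5],[0,0,0,0,0,0,0.7],[0,0,-0.05,0,0,0,0.7],[0,0,-0.05,0,0,0,0.7]])

```text
time_s: 17.5
ee_pos: [0.6619, 0.0339, 0.1954]
eef_rot: [-3.14, -0.0, 1.629]
force: [0.8, -0.8, 1.4]
grip_width: 0.0798
grip_force: 0.0
```

Call:
jog_arm(motion=[[0.029,-0.039,-0.01,0,0,0,0.7],[0.03,-0.04,0,0,0,0,0.7],[0.03,-0.04,0,0,0,0,0.7],[0.03,-0.04,0,0,0,0,0.7],[0.03,-0.04,0,0,0,0,0.7]])

```text
time_s: 18.0
ee_pos: [0.4535, 0.1718, 0.205]
eef_rot: [3.14, -0.001, 1.629]
force: [1.8, 1.3, -0.1]
grip_width: 0.0802
grip_force: 0.0
```

Call:
jog_arm(motion=[[0.027,-0.039,0,0,0,0,0.7],[0,0,0,0,0,-0.08,0.7],[0,0,0,0,0,0,0.7],[0,0,0,0,0,0,0.7]])

```text
time_s: 18.4
ee_pos: [0.4151, 0.1956, 0.2047]
eef_rot: [3.14, -0.0, 1.707]
force: [0.0, 0.7, -0.7]
grip_width: 0.0796
grip_force: 0.0
```

```bash
python3 -c "
from h import *
rl();m,im=snap('wrist','w10.png');dots(m,im)"
```

```text
t 18.4 p [0.4151 0.1956 0.2047] yaw 0.1359 tray [0.0035 0.1456 0.1927] F [ 0.   0.7 -0.7] w 0.0796 0.0
rail [-0.2367  0.2212  0.0797]
dot [322. 193.] 105 [0.4129 0.1956 0.07  ] tray [0.0012 0.1459] rail [-0.239   0.2213]
```

Call:
jog_arm(motion=[[0,-0.002,0.04,0,0,0,0.7],[0,0,0.04,0,0,0,0.7],[0,0,0.04,0,0,0,0.7],[0,0,0.03,0,0,0,0.7],[0,0,0.018,0,0,0,0.7]])

```text
time_s: 18.95
ee_pos: [0.4123, 0.1945, 0.0335]
eef_rot: [-3.139, 0.001, 1.706]
force: [0.5, 0.0, 0.4]
grip_width: 0.0801
grip_force: 0.0
```

Call:
jog_arm(motion=[[0,0,0,0,0,0,-0.2],[0,0,0,0,0,0,-0.2],[0,0,0,0,0,0,-0.2],[0,0,0,0,0,0,-0.2]])

```text
time_s: 19.35
ee_pos: [0.4134, 0.1956, 0.037]
eef_rot: [3.14, -0.0, 1.708]
force: [0.7, -1.8, 2.4]
grip_width: 0.0597
grip_force: 39.9
```

Call:
jog_arm(motion=[[0,0,-0.03,0,0,0,-0.2],[0,0,-0.04,0,0,0,-0.2],[0,0,-0.05,0,0,0,-0.2],[0,0,-0.04,0,0,0,-0.2],[-0.017,0.036,0,0,0,0,-0.2]])

```text
time_s: 19.85
ee_pos: [0.4512, 0.1852, 0.2031]
eef_rot: [3.131, -0.002, 1.711]
force: [0.2, 0.2, -1.8]
grip_width: 0.0595
grip_force: 39.9
```

Call:
jog_arm(motion=[[-0.018,0.04,0,0,0,0,-0.2],[-0.018,0.04,0,0,0,0,-0.2],[-0.018,0.04,0,0,0,0,-0.2],[-0.018,0.04,0,0,0,0,-0.2],[-0.016,0.036,0,0,0,0,-0.2]])

```text
time_s: 20.35
ee_pos: [0.6585, 0.1225, 0.1964]
eef_rot: [3.141, 0.0, 1.708]
force: [-0.2, 0.5, -1.7]
grip_width: 0.0596
grip_force: 39.9
```

Call:
jog_arm(motion=[[0,0,0,0,0,0.08,-0.2],[0,0,0,0,0,0,-0.2],[0,0,0,0,0,0,-0.2]])

```text
time_s: 20.65
ee_pos: [0.6565, 0.1236, 0.1964]
eef_rot: [3.141, -0.0, 1.631]
force: [0.7, -0.7, -0.6]
grip_width: 0.0593
grip_force: 39.9
```

```bash
python3 -c "
from h import *
rl();m,im=snap('wrist','w11.png')"
```

```text
t 20.65 p [0.6565 0.1236 0.1964] yaw 0.0602 tray [0.2328 0.0413 0.1844] F [ 0.7 -0.7 -0.6] w 0.0593 39.9
rail [1.000e-04 1.353e-01 7.140e-02]
```

Call:
jog_arm(motion=[[0,0,0.04,0,0,0,-0.2],[0,0,0.035,0,0,0,-0.2],[0,0,0.022,0,0,0,-0.2],[0,0,0.003,0,0,0,-0.2],[0,0,0.002,0,0,0,-0.2]])

```text
time_s: 21.2
ee_pos: [0.6569, 0.1237, 0.0951]
eef_rot: [3.141, -0.0, 1.63]
force: [-0.4, 0.3, -0.1]
grip_width: 0.0596
grip_force: 40.0
```

Call:
jog_arm(motion=[[0,0,0,0,0,0,0.5],[0,0,0,0,0,0,0.7],[0,0,-0.05,0,0,0,0.7],[0,0,-0.05,0,0,0,0.5],[0,-0.05,-0.03,0,0,0,0]])

```text
time_s: 21.7
ee_pos: [0.6174, 0.121, 0.2251]
eef_rot: [3.133, -0.001, 1.628]
force: [0.3, -0.2, 0.7]
grip_width: 0.0671
grip_force: 0.0
```

Call:
jog_arm(motion=[[-0.05,-0.04,0,0,0,0,-0.2],[-0.05,0,0,0,0,0,-0.2],[-0.05,0,0,0,0,0,-0.2],[-0.05,0,0,0,0,-0.08,-0.2],[-0.05,0,0,0,0,0,-0.2]])

```text
time_s: 22.2
ee_pos: [0.6006, -0.1212, 0.2213]
eef_rot: [3.14, 0.001, 1.712]
force: [-0.1, 0.8, 0.6]
grip_width: 0.0375
grip_force: 0.0
```

Call:
jog_arm(motion=[[-0.05,0,0,0,0,0,-0.2],[-0.05,0,0,0,0,0,-0.2],[-0.05,0,0,0,0,0,-0.2],[-0.05,0,0,0,0,0,-0.2],[0,0,0,0,0,0,-0.2]])

```text
time_s: 22.7
ee_pos: [0.6273, -0.3229, 0.2191]
eef_rot: [-3.141, 0.001, 1.704]
force: [0.0, 0.3, -0.8]
grip_width: 0.0378
grip_force: 0.0
```

```bash
python3 -c "
from h import *
rl();m,im=snap('scene','a3.png');cv2.imwrite('pics/a3c.png',cv2.resize(cv2.imread('pics/a3.png')[120:270,210:450],(800,500),interpolation=2))"
```

```text
t 22.7 p [ 0.6273 -0.3229  0.2191] yaw 0.1329 tray [ 0.1428 -0.397   0.2071] F [ 0.   0.3 -0.8] w 0.0378 0.0
rail [-0.055  -0.3087  0.0941]
```

View pics/a3c.png

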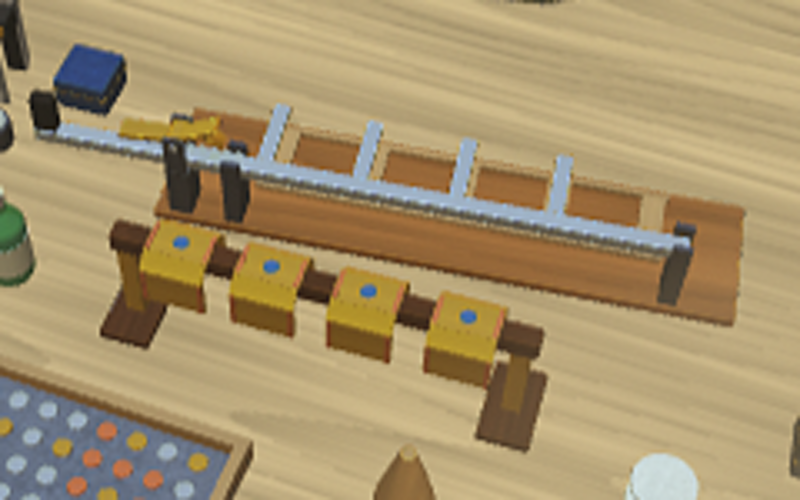

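All four cuffs hang on the rail (dots at crop px 181/271/369/468) and the pockets are empty. Now grip the pull grip again and push home.

Call:
jog_arm(motion=[[0.003,-0.035,0,0,0,-0.004,-0.2],[0,-0.034,0.03,0,0,0,-0.2],[0,0,0.03,0,0,0,-0.2],[0,0,0,0,0,0,-0.2]], squeeze=30)

```text
time_s: 23.15
ee_pos: [0.5581, -0.3223, 0.1573]
eef_rot: [-3.138, -0.003, 1.713]
force: [-0.4, 0.3, 0.6]
grip_width: 0.0375
grip_force: 0.0
```

```bash
python3 -c "
from h import *
rl()"
```

```text
t 23.15 p [ 0.5581 -0.3223  0.1573] yaw 0.1424 tray [ 0.0744 -0.387   0.1453] F [-0.4  0.3  0.6] w 0.0375 0.0
rail [-0.124  -0.3041  0.0323]
```

Call:
jog_arm(motion=[[-0.006,-0.001,0.02,0,0,0.003,-0.2],[0,0,0.034,0,0,0,-0.2],[0,0,0,0,0,0,-1],[0,0,0,0,0,0,-1],[0,0,0,0,0,0,-1]])

```text
time_s: 23.65
ee_pos: [0.5594, -0.3302, 0.1081]
eef_rot: [-3.141, 0.001, 1.71]
force: [-25.9, -1.9, 8.8]
grip_width: 0.0171
grip_force: 13.0
```

Call:
jog_arm(motion=[[0.015,0,0,0,0,0,-1],[0.015,0,0,0,0,0,-1],[0.012,0,0,0,0,0,-1],[0.004,0,0,0,0,0,-1],[0,0,0,0,0,0,-1]])

```text
time_s: 24.15
ee_pos: [0.5524, -0.2844, 0.1081]
eef_rot: [-3.14, 0.001, 1.71]
force: [-13.1, 1.0, 5.0]
grip_width: 0.0158
grip_force: 30.0
```

Call:
jog_arm(motion=[[0.002,0,0,0,0,0,-1],[0,0,0,0,0,0,-1]])

```text
time_s: 24.35
ee_pos: [0.5522, -0.2831, 0.1081]
eef_rot: [-3.141, 0.002, 1.71]
force: [-11.4, -2.0, 4.5]
grip_width: 0.0158
grip_force: 30.0
```

Call:
jog_arm(motion=[[0.002,0,0,0,0,0,-1],[0,0,0,0,0,0,-1]])

```text
time_s: 24.55
ee_pos: [0.5521, -0.2825, 0.1082]
eef_rot: [-3.141, 0.004, 1.709]
force: [-9.8, -10.9, 2.3]
grip_width: 0.0154
grip_force: 30.0
```

```bash
python3 -c "
from h import *
rl()"
```

```text
t 24.55 p [ 0.5521 -0.2825  0.1082] yaw 0.1385 tray [ 0.0738 -0.3467  0.0962] F [ -9.8 -10.9   2.3] w 0.0154 30.0
rail [-0.1277 -0.264  -0.0168]
```

Call:
jog_arm(motion=[[0.0015,0,0,0,0,0,-1],[0,0,0,0,0,0,-1]])

```text
time_s: 24.75
ee_pos: [0.5521, -0.2824, 0.1083]
eef_rot: [3.141, 0.007, 1.709]
force: [-6.6, -20.1, -1.7]
grip_width: 0.0152
grip_force: 30.0
```

Call:
jog_arm(motion=[[-0.003,0,0,0,0,0,-0.5],[0,0,0,0,0,0,-0.2],[0,0,0,0,0,0,-0.2],[0,0,-0.03,0,0,0,-0.2],[0,0,-0.04,0,0,0,-1]])

```text
time_s: 25.25
ee_pos: [0.5522, -0.2811, 0.1753]
eef_rot: [-3.139, -0.002, 1.71]
force: [0.8, 0.3, 0.8]
grip_width: 0.0323
grip_force: 0.0
```

Call:
jog_arm(motion=[[0.04,0.001,0,0,0,0,-1],[0.04,0,0,0,0,0,-1],[0.024,0,0,0,0,0,-1],[0,0,0,0,0,0,-1],[0,0,0,0,0,0,-1]])

```text
time_s: 25.75
ee_pos: [0.5396, -0.1786, 0.1764]
eef_rot: [3.141, 0.001, 1.711]
force: [0.5, 0.2, 0.6]
grip_width: 0.0002
grip_force: 0.0
```

```bash
python3 -c "
from h import *
rl();m,im=snap('side','s3.png');cv2.imwrite('pics/s3c.png',cv2.resize(cv2.imread('pics/s3.png')[170:270,290:410],(720,600),interpolation=2))"
```

```text
t 25.75 p [ 0.5396 -0.1786  0.1764] yaw 0.1402 tray [ 0.0757 -0.2421  0.1644] F [0.5 0.2 0.6] w 0.0002 0.0
rail [-0.1342 -0.1596  0.0514]
```

View pics/s3c.png

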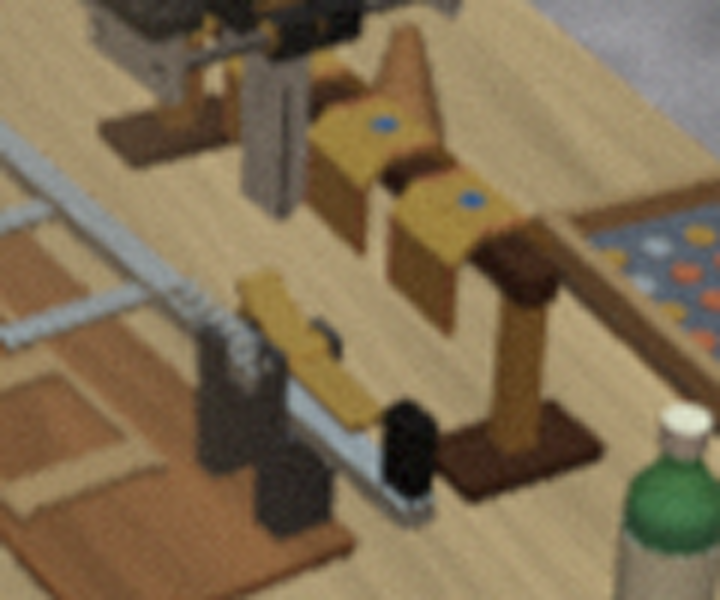

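The tip is above the lifted nose (crop ≈ 280, 215 over 260, 285); bar is home. Pressing the nose down.

Call:
jog_arm(motion=[[0,0,0.025,0,0,0,-1],[0,0,0.02,0,0,0,-1],[0,0,0.005,0,0,0,-1],[0,0,0.005,0,0,0,-1]])

```text
time_s: 26.2
ee_pos: [0.5394, -0.1795, 0.1209]
eef_rot: [-3.142, -0.0, 1.709]
force: [-0.7, 0.2, 3.3]
grip_width: 0.0008
grip_force: 1.5
```

Call:
jog_arm(motion=[[0,0,0.004,0,0,0,-1],[0,0,0,0,0,0,-1]])

```text
time_s: 26.4
ee_pos: [0.5394, -0.1791, 0.1168]
eef_rot: [3.141, 0.0, 1.71]
force: [-0.5, -0.1, 0.9]
grip_width: 0.0002
grip_force: 0.0
```

Call:
jog_arm(motion=[[0,0,0.003,0,0,0,-1],[0,0,0,0,0,0,-1]])

```text
time_s: 26.6
ee_pos: [0.5397, -0.179, 0.1155]
eef_rot: [3.14, 0.001, 1.71]
force: [-5.7, 1.9, 14.7]
grip_width: 0.0004
grip_force: 7.1
```

Call:
jog_arm(motion=[[0,0,0.003,0,0,0,-1],[0,0,0,0,0,0,-1]])

```text
time_s: 26.8
ee_pos: [0.5399, -0.179, 0.1146]
eef_rot: [3.139, 0.002, 1.71]
force: [-14.0, 6.7, 34.5]
grip_width: 0.0006
grip_force: 17.7
```

Hard stop reached; retreat and check.

Call:
jog_arm(motion=[[0,0,-0.02,0,0,0,-1],[0,0,-0.04,0,0,0,-1],[0,0,-0.05,0,0,0,-1],[0.05,-0.03,-0.02,0,0,0,-1],[0.05,-0.03,0,0,0,0,-1]])

```text
time_s: 27.3
ee_pos: [0.4783, -0.1031, 0.2396]
eef_rot: [3.137, 0.002, 1.708]
force: [1.4, 1.6, -0.7]
grip_width: 0.0008
grip_force: 0.0
```

Call:
jog_arm(motion=[[0.05,-0.03,0,0,0,0,-1],[0,0,0,0,0,0,-1],[0,0,0,0,0,0,-1]])

```text
time_s: 27.6
ee_pos: [0.4468, -0.064, 0.2378]
eef_rot: [3.14, 0.001, 1.711]
force: [0.0, -0.5, -0.8]
grip_width: 0.0002
grip_force: 0.0
```

```bash
python3 -c "
from h import *
rl();snap('side','s4.png');snap('scene','a4.png')
a=cv2.resize(cv2.imread('pics/s4.png')[170:270,240:410],(510,300),interpolation=2);b=cv2.resize(cv2.imread('pics/a4.png')[120:260,210:448],(510,300),interpolation=2)
cv2.imwrite('pics/f.png',np.vstack([a,b]))"
```

```text
t 27.6 p [ 0.4468 -0.064   0.2378] yaw 0.1402 tray [-0.0006 -0.1159  0.2258] F [ 0.  -0.5 -0.8] w 0.0002 0.0
rail [-0.2202 -0.0398  0.1128]
```

View pics/f.png

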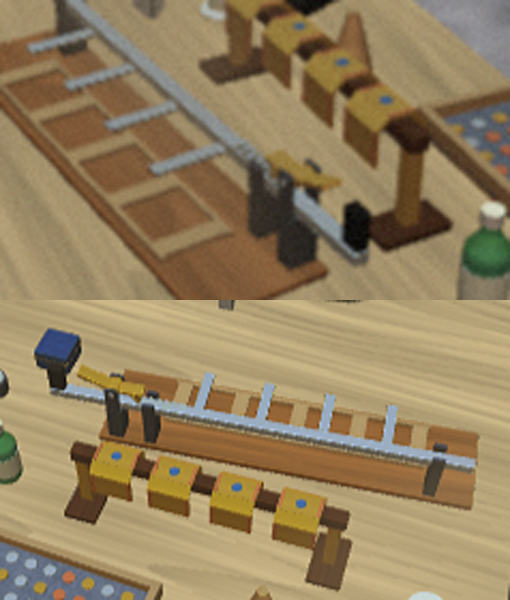

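The pawl is down as at the start, the arms are centred over the pockets (bar home), and all four cuffs hang on the rail with the robot clear.

```bash
python3 -c "
from h import *
print(ctrl.hand_in())"
```

```text
the job is handed in; nothing more can be done
None
```

The job is done and handed in: all four cuffs hang arch-up on the rail, the lock bar is fully home, the pawl is back down in its teeth, and the robot is clear. The robot clock read 27.6 s at the last check.

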